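# Load the roller carriage and couple it with the linchpin

### The arm

A 6-joint arm with a two-finger parallel gripper is mounted at the origin on a cart in front of the work surface, level with it; the furniture and walls round the work are solid. World frame = base frame: x ahead of the robot, y to its left, z up, the work surface at z = 0. Lengths are in mm, angles in rad, forces in N, time in s.
With the tool pointing down it reaches from about 325 to 875 mm from the base axis. Payload 4.4 kg.
Tool frame: the origin (TCP) lies on the centre line of the jaws, within the pads' length; the fingertips stand ahead of it and the grasp point (between the pads) lies 6 mm ahead of it (ctrl.tcp_to_tips is the z of the fingertips in the tool frame, in mm); z points along the fingers, y is the direction in which the jaws open and shut (so a half turn about z gives the same grasp; the last joint's range is limited). The gripper opens to 85 mm and grips with 20 to 120 N. Pads are 22 mm wide; open, the fingers measure 114 mm over their backs; the gripper's body (76 mm by 85 mm) begins 54 mm behind the grasp point. The pads swing forward as they close: fully open they stand 13 mm farther back than shut.
Start: joints at [1.125, 0.207, 1.542, -0, 1.393, -0.15], TCP at [167.625, 550.027, 256.282] pointing down, gripper open.
Joint ranges: [-2.73, 2.73], [-0.86, 2.22], [0.23, 2.46], [-1.11, 4.25], [0.08, 2.63], [-2.82, 2.82]. Speed limits (rad/s): [2.79, 2.79, 3.14, 3.14, 3.14, 3.14].

### API

Orientations are given as a 3x3 rotation matrix whose columns are the frame's x, y, z axes.
In Python, from plant import ctrl, sensors, optics gives the robot as it stands. Calls block until the motion is done:
- ctrl.move_ptp(position, orientation): joint-space move of the TCP to a pose.
- ctrl.move_l(position, rot=None, vel=150, threshold=None): straight line of the TCP; rot=None keeps the orientation; vel is the mean speed in mm/s. With threshold (N) it stops when the force on the tool has changed by that much, and returns True; else False.
- ctrl.set_joints(angles): joint-space move.
- ctrl.gripper_to(opening, force=None): finger opening in mm; force is the grip in N (None keeps the last); returns when the fingers have stopped.
- ctrl.hold(seconds).
- ctrl.solve_ik(position, orientation): joint angles nearest the present ones, or None.
- sensors.read_state(): the state.
- optics.grab_frame(name): name is "scene" or "top" or "wrist"; returns (picture, depth): 400x640x3 uint8, red, green, blue; 400x640 float32, mm along the optical axis (not along the pixel's ray), 0 where there is no reading.
- optics.camera_params(name): a dict with "mtx" (3x3 intrinsics, pixels), "R" (3x3) and "t" (3): a world point X has camera coordinates R X + t; the wrist camera has in their place "T_tool_cam" (4x4, takes a point from camera to tool coordinates, whose origin is the TCP and whose axes are the flange's). Camera axes: x right, y down, z forward; pixel columns grow to the right and rows downward; lengths in mm; the calibration is good to about 2 mm. A picture is of the moment at which its call begins: read the wrist's pose just before it. camera_params takes no time and is no camera call.
A pose or a line that the arm cannot do raises ctrl.MotionError and nothing moves.
- ctrl.finish_job(): hands the job in, once; it reports no verdict.
The state is a dict: "t": time; "q": joint angles; "qvel": joint speeds; "tau": joint torques, N m; "eef_pos": TCP position; "eef_rot": TCP orientation; "force": force on the tool from outside, world axes, zero at the start; "wrist_torque": the same for the moment, N m; "grip_width": finger opening in mm.
Only numpy, scipy, OpenCV 4.12 (cv2) and the standard library are available. Lean on these libraries where they do the work, as an engineer would, in place of code of your own. Each camera call takes 0.05 s, during which the arm holds its last target. There are 200 camera calls.

### The job

Lay every grey test roller from the wooden rack onto the ribbed bed of the carriage, each one lying still in a valley of its own. Then push the carriage along its rails fully up to the coupling, slide the linchpin through the coupling until its head is up against it, and swing the pin's sprung ring over the top to snap shut over the pin's end. Leave the sample jar and the stopwatch where they are.

Things in the scene. Friction and masses are not known exactly. Their poses are not given: they have to be found in the camera images.
- roller_1: test roller, grey cylinder 30 mm diameter, 100 mm long, about 0.15 kg; origin at its centre, x along its axis. Starts lying in one of the rack's valleys; may be absent (3 or 4 are there)
- roller_2: test roller, grey cylinder 30 mm diameter, 100 mm long, about 0.15 kg; origin at its centre, x along its axis. Starts lying in one of the rack's valleys; may be absent (3 or 4 are there)
- roller_3: test roller, grey cylinder 30 mm diameter, 100 mm long, about 0.15 kg; origin at its centre, x along its axis. Starts lying in one of the rack's valleys; may be absent (3 or 4 are there)
- roller_4: test roller, grey cylinder 30 mm diameter, 100 mm long, about 0.15 kg; origin at its centre, x along its axis. Starts lying in one of the rack's valleys; may be absent (3 or 4 are there)
- valley_1 (a point): valley 1 of the four in the carriage's ribbed bed: this point is where the centre of a roller lying in it comes to rest, 24.7 mm over the carriage deck (46.7 mm over the bench); x along the valley. Valleys are 58 mm apart along y; each is formed by two 10 mm round ribs, 84 mm long and 22 mm apart (valley 1 is nearest the coupling)
- valley_2 (a point): valley 2 of the four in the carriage's ribbed bed: this point is where the centre of a roller lying in it comes to rest, 24.7 mm over the carriage deck (46.7 mm over the bench); x along the valley. Valleys are 58 mm apart along y; each is formed by two 10 mm round ribs, 84 mm long and 22 mm apart
- valley_3 (a point): valley 3 of the four in the carriage's ribbed bed: this point is where the centre of a roller lying in it comes to rest, 24.7 mm over the carriage deck (46.7 mm over the bench); x along the valley. Valleys are 58 mm apart along y; each is formed by two 10 mm round ribs, 84 mm long and 22 mm apart
- valley_4 (a point): valley 4 of the four in the carriage's ribbed bed: this point is where the centre of a roller lying in it comes to rest, 24.7 mm over the carriage deck (46.7 mm over the bench); x along the valley. Valleys are 58 mm apart along y; each is formed by two 10 mm round ribs, 84 mm long and 22 mm apart
- rack: wooden storage rack 94 x 244 mm with four ribbed valleys along its x, 58 mm apart, at y = -87, -29, 29, 87 mm in its frame; roller centres rest 34.7 mm over the bench, 20.7 mm over its board; origin at the centre of its underside. Fixed
- carriage (a joint): travel of the carriage along the dock's rails, m: starts at 0 to 0.015, at its stop against the coupling it reads 0.05; it slides with about 4 N of friction and stays where it is left; moves along -y of the dock (point clevis's -y)
- carriage_handle (a point): top centre of the carriage's black push handle, an upright block 24 mm along x, 14 mm along y, rising 54 mm over the carriage deck (top at 80 mm over the bench); axes as the dock's, the carriage moves along -y to couple. The nearest valley's centre is 52 mm away along y
- clevis (a point): centre of the square pin hole (16 x 16 mm) on the coupling's entry face (robot side), 80 mm over the bench; x points into the hole, the way the pin is pushed, z up. Two fixed upright lugs, 36 mm wide along y, tops 18 mm above this point, at x = 0 to 10 and 30 to 40 mm; with the carriage at its stop its 14 mm thick tongue (same hole) stands between them in line
- ledge (a point): centre of the top of the flat fixed ledge in front of the coupling's entry face, 52 mm long along x, 34 mm wide along y, 14.5 mm below the hole's axis, with a short sloping lead-in before it; it carries the pin's head. Axes as point clevis
- linchpin: steel linchpin, loose, about 0.3 kg. Origin on the shank's axis at the shoulder (front face of the head); x along the shank to the tip, z up. Shank 11 mm square, 66 mm long, the last 14 mm tapered. Head: x = -46 to 0 mm, 24 mm wide, flat underside 13 mm below the axis, on which it lies on the bench. Home = origin at point clevis, axes the same
- grip_fin (a point): centre of the linchpin's grip fin, upright on the head, 27 mm above the shank's axis and 27 mm behind the shoulder; fin 28 mm along the pin's x, 18 mm wide along y, from 10 to 44 mm above the axis. Axes as the pin's
- linchpin_ring (a joint): angle of the linchpin's sprung wire ring; hinge along the pin's y at x = -10 mm on the shank's axis. 0 = laid back level behind the head (start); 1.57 = standing straight up; 3.14 = locked, level, round the pin's end. A light spring pulls it shut against its weight: let go below about 1.0 it drops back open, beyond 1.4 it springs shut by itself; turning it takes under 1 N at the bow
- ring_bow (a point): middle of the ring's bow, a straight bit of 8 mm round wire 28 mm long along the pin's y, 85 mm from the hinge; the ring is 68 mm wide between the centres of its sides. Locked, the bow stands 5 mm clear beyond the pin's tip (no room there for a finger)
- sample_jar: white sample jar with green lid, 64 mm diameter, 71 mm tall, a bystander behind the dock; origin at the centre of its underside
- stopwatch: dark round stopwatch, 66 x 60 x 19 mm, a bystander lying in front, between rack and dock; origin at the centre of its underside

How it is judged (in metres and radians):
On the way, in this order (a step that is already met when the one before it is completed fails the run):
1. every roller lies at rest in a valley of the carriage ((distance between roller_1 and valley_1 below 0.018 m or distance between roller_1 and valley_2 below 0.018 m or distance between roller_1 and valley_3 below 0.018 m or distance between roller_1 and valley_4 below 0.018 m) and angle between the x axis of each of roller_1, roller_2, roller_3, roller_4 and the x axis of valley_1, either way round below 0.12 rad and linear speed of each of roller_1, roller_2, roller_3, roller_4 below 0.03 m/s and (distance between roller_2 and valley_1 below 0.018 m or distance between roller_2 and valley_2 below 0.018 m or distance between roller_2 and valley_3 below 0.018 m or distance between roller_2 and valley_4 below 0.018 m) and (distance between roller_3 and valley_1 below 0.018 m or distance between roller_3 and valley_2 below 0.018 m or distance between roller_3 and valley_3 below 0.018 m or distance between roller_3 and valley_4 below 0.018 m) and (distance between roller_4 and valley_1 below 0.018 m or distance between roller_4 and valley_2 below 0.018 m or distance between roller_4 and valley_3 below 0.018 m or distance between roller_4 and valley_4 below 0.018 m)), for 0.3 s.
2. the carriage, loaded, is pushed fully up to the coupling (all of step 1 and value of joint carriage above 0.046 m), for 0.2 s.
3. the linchpin is through the coupling, head up against the lug (value of joint carriage above 0.046 m and x of linchpin in the frame of clevis between -0.008 and 0.006 m and y of linchpin in the frame of clevis between -0.006 and 0.006 m and z of linchpin in the frame of clevis between -0.006 and 0.006 m and angle between the x axis of linchpin and the x axis of clevis, either way round below 0.12 rad), for 0.2 s.
4. the ring is swung over and locked over the pin's end (x of linchpin in the frame of clevis between -0.008 and 0.006 m and y of linchpin in the frame of clevis between -0.006 and 0.006 m and z of linchpin in the frame of clevis between -0.006 and 0.006 m and angle between the x axis of linchpin and the x axis of clevis, either way round below 0.12 rad and value of joint linchpin_ring above 2.99 rad), for 0.2 s.
At the end, for the whole second after the job is handed in: every roller present lies at rest in a valley of the carriage (centre within 18 mm of the valley's point, axis within 0.12 rad), the carriage within 4 mm of its stop, the linchpin's shoulder within 8 mm of the entry face, on the hole's axis to 6 mm and 0.12 rad, and its ring locked (beyond 2.99 rad) (all of step 2 and all of step 4 and linear speed of linchpin below 0.02 m/s); the robot touches nothing.
It fails at once if the sample jar or the stopwatch is pushed more than 4 cm or tipped (distance of any of sample_jar, stopwatch from where it was at the start of the episode above 0.04 m or angle between sample_jar's own z axis and vertical above 0.6 rad).
Of roller_1, roller_2, roller_3, roller_4 only 3 to 4 are there at a start; the rules pass over those that are not, and their reading is None.
At some moment in a run one of linchpin may be knocked a few centimetres aside while the robot is not near it.
It also fails if it takes over 208 s, if anything falls off the work surface, if the arm or the gripper's body presses on something with over 40 N, if the wrist force passes 120 N, or if a joint passes its speed limit or range.

## Working session

There is one attempt and no reset: what is moved stays moved. The work goes in short steps, each a Python script; the robot and the scene stay as the last script left them, time stands still between calls to the robot, and variables do not carry over. Pictures are saved under pics/ and viewed, about 12 in all and at most 16, crops included, and the job is handed in when it is done.

```bash
ls; mkdir -p pics
python3 - <<'E'
from plant import ctrl, sensors, optics
import cv2, numpy as np
print(ctrl.tcp_to_tips)
for n in ("scene","top"):
    p,d=optics.grab_frame(n); cv2.imwrite(f"pics/{n}0.png",p[:,:,::-1]); np.savez(f"pics/{n}0.npz",p=p,d=d)
    c=optics.camera_params(n); print(n,c["mtx"].round(1).tolist(),(-c["R"].T@c["t"]).round(1), c["R"].round(3).tolist())
c=optics.camera_params("wrist");print(c["T_tool_cam"].round(3).tolist(), c["mtx"].round(1).tolist())
s=sensors.read_state();print(s["t"],s["eef_rot"].round(3).tolist() if hasattr(s["eef_rot"],'round') else s["eef_rot"],s["grip_width"])
E
```

```text
pics
25.0
scene [[403.3, 0.0, 316.7], [0.0, 403.3, 194.4], [0.0, 0.0, 1.0]] [-163.4 -468.4  843. ] [[0.579, -0.815, -0.021], [-0.545, -0.367, -0.754], [0.607, 0.448, -0.656]]
top [[419.8, 0.0, 328.4], [0.0, 419.8, 197.0], [0.0, 0.0, 1.0]] [-307.8  482.8 1248. ] [[-0.491, -0.871, -0.015], [-0.677, 0.392, -0.623], [0.549, -0.296, -0.782]]
[[0.0, -0.949, -0.315, 81.065], [1.0, -0.0, 0.001, -0.235], [-0.001, -0.315, 0.949, -117.542], [0.0, 0.0, 0.0, 1.0]] [[353.3, 0.0, 319.2], [0.0, 353.3, 200.6], [0.0, 0.0, 1.0]]
0.1 [[-0.957, 0.292, -0.001], [0.292, 0.957, -0.002], [0.0, -0.002, -1.0]] 85.08271989173609
```

View pics/scene0.png

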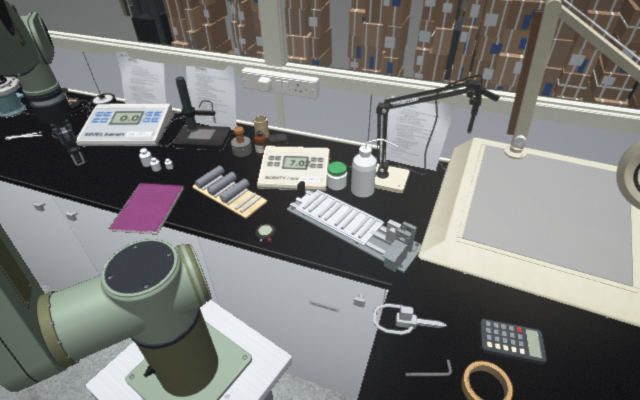

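View pics/top0.png

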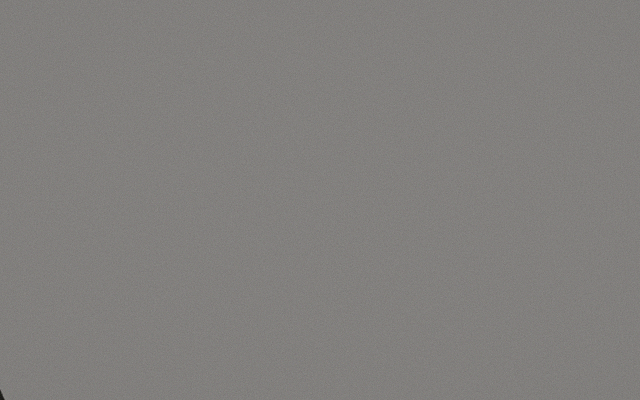

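The scene picture shows three rollers in the rack (~(228,190)), the carriage (~(345,220)), the coupling (~(400,245)), the linchpin (~(410,320)) and the stopwatch (265,232). The top camera is blocked. I'll get coarse positions from the scene depth.

```bash
cat > h.py <<'E'
from plant import ctrl, sensors, optics
import cv2, numpy as np
def st(): return sensors.read_state()
def cam(name, s=None):
    """mtx, R_wc (cam->world), camera centre"""
    c=optics.camera_params(name)
    if name!="wrist":
        R=np.array(c["R"]); return np.array(c["mtx"]),R.T,-R.T@np.array(c["t"])
    T=np.array(c["T_tool_cam"]); E=np.array(s["eef_rot"]); 
    return np.array(c["mtx"]),E@T[:3,:3],np.array(s["eef_pos"])+E@T[:3,3]
def world(d,C):
    """full map of world points from depth"""
    K,R,o=C; v,u=np.mgrid[:d.shape[0],:d.shape[1]]
    r=np.stack([(u-K[0,2])/K[0,0],(v-K[1,2])/K[1,1],np.ones_like(u,float)],-1)*d[...,None]
    W=r@R.T+o; W[d<=0]=np.nan; return W
def ray(uv,z,C):
    K,R,o=C; r=R@np.array([(uv[0]-K[0,2])/K[0,0],(uv[1]-K[1,2])/K[1,1],1]); return o+r*(z-o[2])/r[2]
def proj(X,C):
    K,R,o=C; c=K@(R.T@(np.asarray(X,float)-o)); return c[:2]/c[2]
def down(yaw):
    """tool pointing down, jaw (y) axis at world angle yaw"""
    y=np.array([np.cos(yaw),np.sin(yaw),0]); z=np.array([0,0,-1.]); return np.column_stack([np.cross(y,z),y,z])
def snap(name,tag):
    s=st(); p,d=optics.grab_frame(name); C=cam(name,s)
    cv2.imwrite(f"pics/{tag}.png",p[:,:,::-1]); W=world(d,C); np.savez(f"pics/{tag}.npz",p=p,d=d,W=W,K=C[0],R=C[1],o=C[2]); return p,d,W,C
E
python3 - <<'E'
from h import *
z=np.load("pics/scene0.npz"); W=world(z["d"],cam("scene"))
for n,u in dict(rackA=(195,186),rackB=(265,200),rol1=(208,178),rol2=(222,186),rol3=(238,192),watch=(265,231),jar=(337,170),handle=(300,188),carL=(295,208),lug=(403,232),lug2=(391,262),carR=(415,262),pinhead=(404,315),pintip=(444,324),ringbow=(375,315),fin=(405,310)).items(): print(n,W[u[1],u[0]].round(0))
im=cv2.resize(z["p"][120:345,170:460][:,:,::-1],None,fx=2.7,fy=2.6,interpolation=cv2.INTER_CUBIC); cv2.imwrite("pics/crop0.png",im)
E
```

```text
rackA [415. 446.  16.]
rackB [492. 214.  15.]
rol1 [447. 411.  44.]
rol2 [446. 348.  40.]
rol3 [457. 291.  35.]
watch [389. 124.  18.]
jar [683.  74.  70.]
handle [546. 116.  71.]
carL [515. 115.  14.]
lug [ 526. -226.  102.]
lug2 [ 475. -227.   37.]
carR [ 540. -268.   -1.]
pinhead [ 349. -323.   45.]
pintip [ 398. -402.   16.]
ringbow [ 330. -263.   16.]
fin [ 354. -322.   57.]
```

View pics/crop0.png

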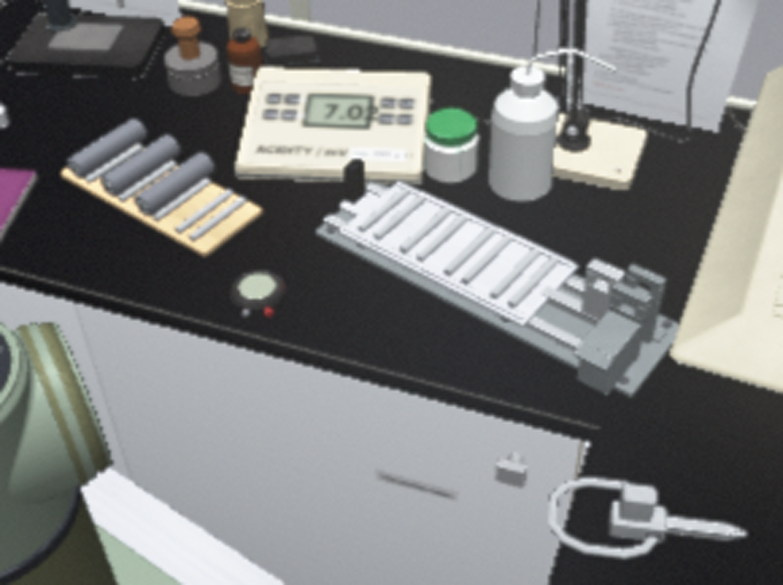

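Three rollers, with the rack's valley at the dock end empty; the bed is clear. Next, wrist close-ups over the rack, the dock and the pin.

Run:
```python
from h import *
R=down(np.pi/2)
for tag,p in dict(rack=(440,330,260),dock1=(530,30,300),dock2=(520,-170,300)).items():
    ctrl.move_ptp(p,R); ctrl.hold(.2); snap("wrist",tag)
yaw=0.55
try: ctrl.move_ptp((350,-300,280),down(yaw+0.0)); 
except Exception as e: print(e); ctrl.move_ptp((350,-300,280),R)
ctrl.hold(.2); snap("wrist","pin0"); print(st()["t"],np.round(st()["q"],2))
ims=[cv2.resize(cv2.imread(f"pics/{t}.png"),(400,250)) for t in("rack","dock1","dock2","pin0")]
cv2.imwrite("pics/m1.png",np.vstack([np.hstack(ims[:2]),np.hstack(ims[2:])]))
```

```text
5.3 [-0.89 -0.06  1.78  0.    1.42 -1.45]
```

View pics/m1.png

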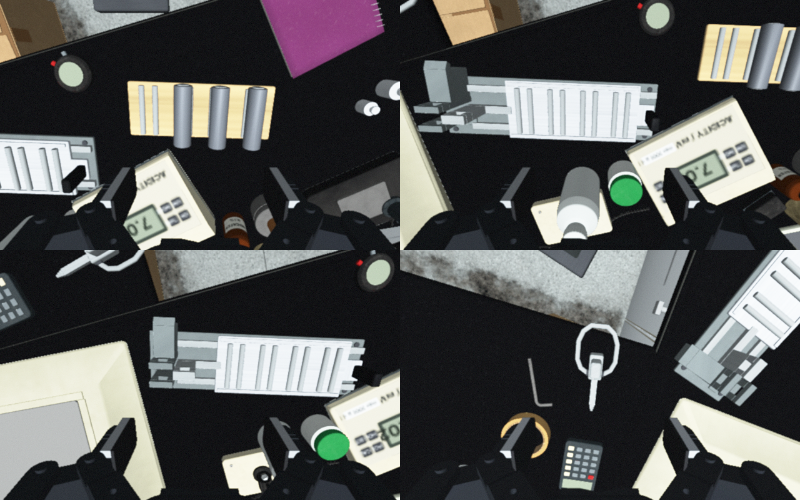

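Run:
```python
from h import *
def comps(mask,W,minA=60):
    n,L,S,c=cv2.connectedComponentsWithStats(mask.astype(np.uint8))
    out=[]
    for i in range(1,n):
        if S[i,4]<minA: continue
        P=W[L==i]; P=P[np.isfinite(P).all(1)]
        r=cv2.minAreaRect(P[:,:2].astype(np.float32)); a=np.deg2rad(r[2]); w,h=r[1]
        if w<h: a+=np.pi/2; w,h=h,w
        out.append((S[i,4],np.round(r[0],1),round(w,1),round(h,1),round(np.rad2deg((a+np.pi/2)%np.pi-np.pi/2),2),np.percentile(P[:,2],[5,50,95]).round(1)))
    return out
def load(t):
    z=np.load(f"pics/{t}.npz"); return z["p"],z["d"],z["W"]
p,d,W=load("rack"); X,Y,Z=W[...,0],W[...,1],W[...,2]; m=np.nan_to_num
hsv=cv2.cvtColor(p,cv2.COLOR_RGB2HSV)
print("rack wood"); box=(Y>180)&(Y<480)&(X>380)&(X<540)
wood=box&(Z>5)&(Z<48)
for o in comps(cv2.morphologyEx(wood.astype(np.uint8),cv2.MORPH_OPEN,np.ones((3,3))),W,500): print(o)
print("rollers")
for o in comps(box&(Z>32)&(Z<60),W): print(o)
for t in("dock1","dock2"):
    p,d,W=load(t); X,Y,Z=W[...,0],W[...,1],W[...,2]; box=(X>440)&(X<640)&(Y>-330)&(Y<160)
    print(t,"bed deck+ribs")
    V=p.min(2)>0
    for lo,hi in((17,45),(28,42),(55,77),(74,90),(90,106)):
        print(lo,hi)
        for o in comps(box&(Z>lo)&(Z<hi),W,50): print("  ",o)
p,d,W=load("pin0"); X,Y,Z=W[...,0],W[...,1],W[...,2]
box=(X>250)&(X<480)&(Y>-460)&(Y<-220)
for lo,hi in((6,80),(20,80),(30,80),(40,80)):
    print("pin",lo)
    for o in comps(box&(Z>lo)&(Z<hi),W): print("  ",o)
print("bench z", np.nanmedian(Z[box]))
```

```text
rack wood
(np.int32(16655), array([456.1, 332.8]), 244.3, 101.9, np.float64(87.96), array([12.7, 14.7, 46.5]))
rollers
(np.int32(2942), array([455. , 304.3]), 101.8, 28.5, np.float64(-1.99), array([39.3, 47.4, 49.9]))
(np.int32(2947), array([457.7, 361.8]), 101.8, 29.3, np.float64(-1.92), array([39. , 47.4, 49.9]))
(np.int32(3038), array([459. , 419.7]), 101.7, 29.9, np.float64(-1.68), array([37.7, 47.3, 50. ]))
dock1 bed deck+ribs
17 45
   (np.int32(946), array([ 501.9, -209.3]), 65.6, 21.0, np.float64(17.02), array([18.5, 31.6, 43.6]))
   (np.int32(20810), array([553.1, -36.9]), 342.7, 108.4, np.float64(87.78), array([24.5, 26.7, 35.1]))
   (np.int32(113), array([ 511. , -188.7]), 36.2, 11.3, np.float64(87.02), array([17. , 17.5, 18.4]))
   (np.int32(80), array([ 512.3, -155.6]), 21.0, 11.1, np.float64(86.92), array([17. , 17.4, 18.5]))
   (np.int32(84), array([ 582.9, -187.1]), 25.6, 11.6, np.float64(88.75), array([17.1, 17.6, 18.4]))
   (np.int32(1752), array([615.2, 121.8]), 76.4, 49.5, np.float64(89.98), array([17.7, 29.3, 34.5]))
28 42
   (np.int32(478), array([ 503.8, -208.5]
[... 5685 characters left out ...]
-89.79), array([13.4, 62.3, 66.2]))
pin 20
   (np.int32(570), array([ 470.4, -230.8]), 21.5, 19.1, np.float64(-89.79), array([23.9, 63.1, 66.3]))
   (np.int32(831), array([ 360.1, -327.5]), 46.0, 23.8, np.float64(-64.52), array([21. , 53.8, 57.5]))
pin 30
   (np.int32(489), array([ 470.4, -230.8]), 21.5, 19.1, np.float64(-89.79), array([59.3, 63.7, 66.4]))
   (np.int32(536), array([ 358.4, -324. ]), 28.5, 17.9, np.float64(-64.15), array([36.6, 56.1, 57.7]))
pin 40
   (np.int32(482), array([ 470.4, -230.8]), 21.5, 19.1, np.float64(-89.79), array([59.5, 63.8, 66.4]))
   (np.int32(499), array([ 358.4, -324. ]), 28.5, 17.9, np.float64(-64.15), array([46.1, 56.2, 57.8]))
bench z 17.59717841556781
```

Measurements agree with the given sizes: pitch 58 mm, lug tops ~98 mm, handle top ~80 mm, pin fin top 57 mm. I'll move the three rollers into valleys 1–3.

```bash
cat >> h.py <<'E'
YD=np.deg2rad(-2.2); UX=np.array([np.cos(YD),np.sin(YD),0]); UY=np.array([-np.sin(YD),np.cos(YD),0]); UZ=np.array([0,0,1.])
CL=np.array([525.35,-226.3,80.]); RD=down(YD+np.pi/2)
V4=np.array([556.9,69.1,46.7])
E
cat > a.py <<'E'
from h import *
RR=down(np.deg2rad(88.05))
src=[(455.1,303.9),(457.1,361.8),(459.1,419.7)]; dst=[V4-58*(3-i)*UY for i in range(3)]
for (x,y),D in zip(src,dst):
    ctrl.gripper_to(48,40)
    ctrl.move_ptp((x,y,130),RR); ctrl.move_l((x,y,52),vel=120); ctrl.gripper_to(24,40)
    w=st()["grip_width"]; ctrl.move_l((x,y,140)); w2=st()["grip_width"]; print("grip",round(w,1),round(w2,1),"tips",ctrl.tcp_to_tips)
    if abs(w2-30)>4: print("STOP"); break
    ctrl.move_ptp(D+UZ*93,RD); hit=ctrl.move_l(D+UZ*18.0,vel=60,threshold=12); print("hit",hit,st()["eef_pos"][2]-D[2])
    ctrl.gripper_to(44); ctrl.hold(.2); ctrl.move_l(D+UZ*95)
ctrl.move_ptp((510,20,300),RD); ctrl.hold(.3); snap("wrist","placed"); print(st()["t"])
E
python3 a.py
```

```text
grip 28.5 28.2 tips 25.0
hit True 18.795830475623745
grip 28.1 28.2 tips 25.0
hit True 18.896921438271647
grip 28.6 28.6 tips 25.0
hit True 18.979201236631326
30.2333
```

View pics/placed.png

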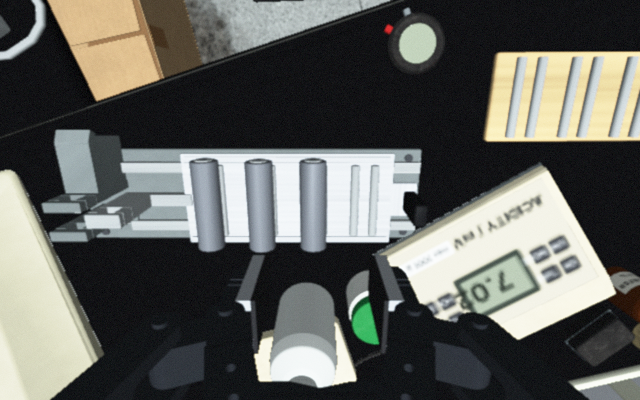

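All three rollers are seated (columns ~207, 260, 313). Next I push the handle with the fingers closed, checking the roller positions first.

```bash
cat > b.py <<'E'
from h import *
def rollers(tag):
    z=np.load(f"pics/{tag}.npz"); W=z["W"]; X,Y,Z=[W[...,i] for i in range(3)]
    n,L,S,c=cv2.connectedComponentsWithStats(((X>480)&(X<630)&(Y>-180)&(Y<100)&(Z>46)&(Z<70)).astype(np.uint8))
    for i in range(1,n):
        if S[i,4]>300: r=cv2.minAreaRect(W[L==i][:,:2].astype(np.float32)); print("roller",np.round(r,1) if 0 else r)
rollers("placed")
H=np.array([558.4,121.2,0])
ctrl.gripper_to(0,40)
A=H+UY*45; ctrl.move_ptp(A+UZ*160,RD); ctrl.move_l(A+UZ*85)
print("contact/stop")
hit=ctrl.move_l(H+UY*(18-35-6)+UZ*85,vel=25,threshold=18)
s=st(); e=(s["eef_pos"]-H)@UY; print(hit,"tcp rel handle start",round(e,1),np.round(s["force"],1),s["t"])
ctrl.hold(.3); ctrl.move_l(np.array(st()["eef_pos"])+UY*15,vel=60); ctrl.move_l(np.array(st()["eef_pos"])+UZ*120)
ctrl.gripper_to(60); ctrl.move_ptp((510,-80,300),RD); ctrl.hold(.3); snap("wrist","pushed"); rollers("pushed")
W=np.load("pics/pushed.npz")["W"]; X,Y,Z=[W[...,i] for i in range(3)]
n,L,S,c=cv2.connectedComponentsWithStats(((X>515)&(X<575)&(Y>-260)&(Y<-160)&(Z>91)&(Z<106)).astype(np.uint8))
for i in range(1,n):
    if S[i,4]>80: print("lug/tongue",cv2.minAreaRect(W[L==i][:,:2].astype(np.float32)))
ctrl.move_ptp((350,-300,280),down(0.45)); ctrl.hold(.2); snap("wrist","pin1")
W=np.load("pics/pin1.npz")["W"]; X,Y,Z=[W[...,i] for i in range(3)]
n,L,S,c=cv2.connectedComponentsWithStats(((X>250)&(X<460)&(Y>-460)&(Y<-250)&(Z>30)&(Z<80)).astype(np.uint8))
for i in range(1,n):
    if S[i,4]>80: print("fin",cv2.minAreaRect(W[L==i][:,:2].astype(np.float32)))
print(st()["t"])
cv2.imwrite("pics/m2.png",np.hstack([cv2.resize(cv2.imread(f"pics/{t}.png"),(400,250)) for t in("pushed","pin1")]))
E
python3 b.py
```

```text
roller ((548.4921875, -103.894775390625), (29.51385498046875, 101.96553039550781), 87.68128204345703)
roller ((551.5721435546875, -46.21222686767578), (29.60126304626465, 101.94612884521484), 87.86143493652344)
roller ((553.3900756835938, 11.494951248168945), (29.09027862548828, 102.29554748535156), 88.12249755859375)
contact/stop
True tcp rel handle start -14.7 [0.2 1.6 1.7] 34.4583
roller ((547.0140380859375, -139.34400939941406), (29.570348739624023, 101.54049682617188), 87.7579116821289)
roller ((550.2969970703125, -81.203369140625), (29.230073928833008, 101.86927795410156), 87.3621826171875)
roller ((551.8841552734375, -23.443689346313477), (29.5587100982666, 101.9646224975586), 87.74266052246094)
lug/tongue ((529.8621215820312, -226.41653442382812), (36.05828857421875, 9.85214614868164), 87.82162475585938)
lug/tongue ((545.1160888671875, -227.01553344726562), (34.044898986816406, 14.117525100708008), 87.35545349121094)
lug/tongue ((560.0078735351562, -227.61334228515625), (36.46070861816406, 10.002958297729492), 87.67290496826172)
fin ((358.1295166015625, -323.2575988769531), (17.945009231567383, 27.090763092041016), 25.638444900512695)
39.275
```

View pics/m2.png

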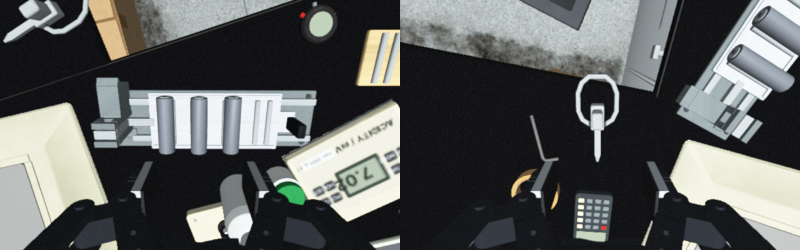

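The carriage is at its stop: the tongue is in line with the lugs within 0.5 mm, and the rollers are still seated. The pin is where it was. Next: grasp it, carry it and go to pre-insertion, then look.

```bash
cat > c.py <<'E'
from h import *
F=np.array([358.2,-323.6,0]); RP=down(np.deg2rad(25.65))
ctrl.gripper_to(45,70); ctrl.move_ptp(F+UZ*150,RP); print(ctrl.move_l(F+UZ*51,vel=80,threshold=15), st()["eef_pos"])
ctrl.gripper_to(10,70); print("w",st()["grip_width"]); ctrl.move_l(F+UZ*190); print("w",st()["grip_width"],np.round(st()["force"],1))
P=CL+UX*(-100-27)+UZ*38
ctrl.move_ptp(P+UZ*70,RD); ctrl.move_l(P,vel=100); ctrl.hold(.3); snap("wrist","pre"); snap("scene","pre_s"); print(st()["t"],np.round(st()["force"],1))
a=cv2.imread("pics/pre.png")[:, :]; b=cv2.resize(cv2.imread("pics/pre_s.png")[190:310,300:460],None,fx=2.5,fy=2.5,interpolation=cv2.INTER_CUBIC)
a=cv2.resize(a,(400,250)); b=cv2.copyMakeBorder(b,0,0,0,0,0); a=cv2.copyMakeBorder(a,0,50,0,0,0); cv2.imwrite("pics/m3.png",np.hstack([a,b]))
E
python3 c.py
```

```text
False [ 358.57416145 -324.05302563   51.56596057]
w 17.218607340741784
w 16.746197928013743 [ 0.2  0.3 -3.8]
45.0833 [ 0.3  0.1 -2.5]
```

View pics/m3.png

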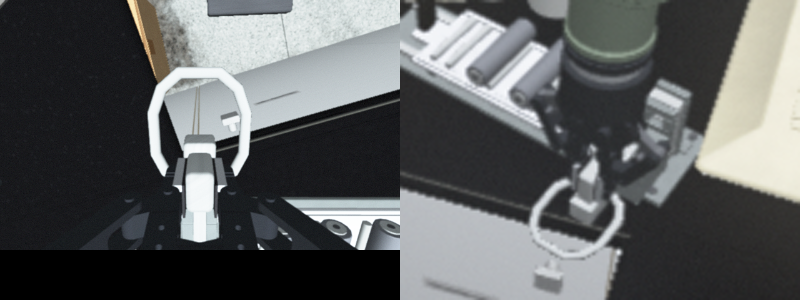

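The pin is held straight with its ring laid back. I'll check the ring's height and position against what's expected, then insert.

```bash
cat > d.py <<'E'
from h import *
W=np.load("pics/pre.npz")["W"]; Q=(W-CL)@np.column_stack([UX,UY,UZ]); 
m=(Q[...,0]>-210)&(Q[...,0]<-150)&(np.abs(Q[...,1])<45)&(np.abs(Q[...,2])<30)
P=Q[m]; b=P[P[:,0]<np.nanmin(P[:,0])+7]; print("ring x min",np.nanmin(P[:,0]),"bow med",np.median(b,0),"y range",P[:,1].min(),P[:,1].max(),"z",np.percentile(P[:,2],[5,50,95]))
s=P[(P[:,0]>-165)]; print("near sides z",np.median(s[:,2]))
E
python3 d.py
cat > e.py <<'E'
from h import *
T=lambda x,y=0,z=0: CL+UX*(x-27)+UY*y+UZ*(38+z)
ctrl.move_l(T(-60),vel=80,threshold=10)
hit=ctrl.move_l(T(4),vel=30,threshold=12); s=st(); q=(np.array(s["eef_pos"])-T(0))@np.column_stack([UX,UY,UZ]); print(hit,q.round(1),np.round(s["force"],1),s["t"])
E
python3 e.py
```

```text
ring x min -198.29226230731297 bow med [-194.66953451   -0.33225662    3.08513056] y range -38.334465885890026 37.6969339804544 z [0.83136615 3.07492183 4.41811243]
near sides z 3.1488802700978624
True [ 0.1  0.1 -0.7] [-1.   0.2  2.9] 47.7833
```

It stopped at x ≈ 0, as it should. I'll release, back off upward and check the fin and ring.

```bash
cat > f.py <<'E'
from h import *
B=np.column_stack([UX,UY,UZ])
def pinpose(tag):
    W=np.load(f"pics/{tag}.npz")["W"]; Q=(W-CL)@B; x,y,z=[Q[...,i] for i in range(3)]
    n,L,S,c=cv2.connectedComponentsWithStats(((x>-60)&(x<2)&(abs(y)<20)&(z>34)&(z<60)).astype(np.uint8))
    for i in range(1,n):
        if S[i,4]>80: print("fin(x=-27,y=0 wanted)",cv2.minAreaRect(Q[L==i][:,:2].astype(np.float32)),"top z (44)",np.median(Q[L==i][:,2]))
    P=Q[(x<-60)&(x>-110)&(abs(y)<45)&(z>-25)&(z<40)]
    if len(P): b=P[P[:,0]<np.nanmin(P[:,0])+7]; print("bow",np.median(b,0).round(1),"xmin",np.nanmin(P[:,0]).round(1),"sides z",np.median(P[P[:,0]>-75][:,2]).round(1))
if __name__=="__main__":
    ctrl.gripper_to(45); ctrl.hold(.2); p=np.array(st()["eef_pos"]); ctrl.move_l(p+UZ*100)
    ctrl.move_ptp(CL-UX*70+UZ*200,RD); ctrl.hold(.3); snap("wrist","ins"); pinpose("ins"); print(st()["t"])
E
python3 f.py
```

```text
fin(x=-27,y=0 wanted) ((-28.272010803222656, 0.7685856819152832), (17.3200740814209, 26.581640243530273), 89.67636108398438) top z (44) 41.92757417123693
bow [-95.5   0.8   1.7] xmin -99.0 sides z 0.5
49.9417
```

View pics/ins.png

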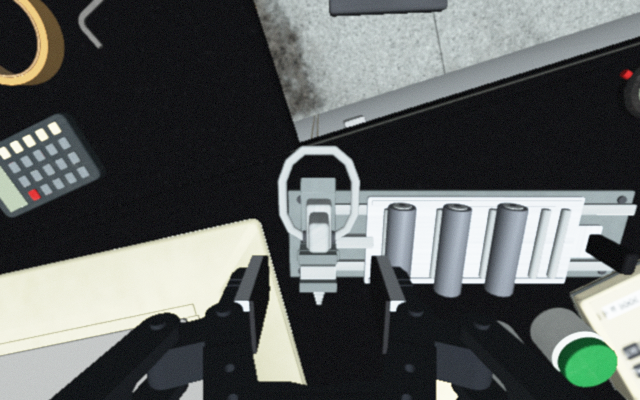

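The pin is home (x ≈ −1 mm, y ≈ 0.8 mm, lying on the ledge), with its tip through. Now I grip the bow and carry it over the arc.

```bash
cat > g.py <<'E'
from h import *
R0=down(YD); G=12.
def B(th,h=0,dx=0): return CL+UX*(-10.8-85*np.cos(th)+dx)+UY*0.8+UZ*(-1.7+85*np.sin(th)+G+h)
ctrl.gripper_to(28,20); ctrl.move_ptp(B(0,90),R0); print(ctrl.move_l(B(0),vel=80,threshold=8),np.round(st()["q"],2))
f0=np.array(st()["force"]); ctrl.gripper_to(2,20); print("w",st()["grip_width"],(np.array(st()["force"])-f0).round(1))
for th in np.deg2rad(np.arange(8,107,7)):
    ctrl.move_l(B(th),vel=60); s=st(); print(int(np.rad2deg(th)),round(s["grip_width"],1),(np.array(s["force"])-f0).round(1))
    if s["grip_width"]<5: print("lost"); break
snap("scene","arc"); print(st()["t"])
im=cv2.imread("pics/arc.png")[160:310,300:500]; cv2.imwrite("pics/arcc.png",cv2.resize(im,None,fx=3,fy=3,interpolation=cv2.INTER_CUBIC))
E
python3 g.py
```

```text
False [-0.66  0.23  1.9   0.    1.01 -0.62]
w 7.457312527519012 [ 1.7 -1.6  1.5]
8 6.7 [-0.5 -1.  -1.4]
14 7.3 [ 0.3 -0.5 -0.4]
22 7.3 [-0.1 -1.6 -1.2]
29 7.0 [-0.9 -2.   0.9]
36 7.5 [-5.1  0.   2.6]
43 7.0 [-7.4  1.   6. ]
50 7.0 [-10.7   0.6   8.8]
57 7.0 [-8.9  1.2 11.8]
64 7.3 [-6.   1.7 11.1]
71 6.8 [-3.7  0.1  8.1]
78 7.0 [-1.1 -0.3  8.3]
85 7.1 [-0.1 -0.1  6.9]
92 7.1 [0.5 0.  6.4]
99 7.2 [0.6 0.  6.7]
106 6.6 [0.8 0.4 5.9]
58.1583
```

View pics/arcc.png

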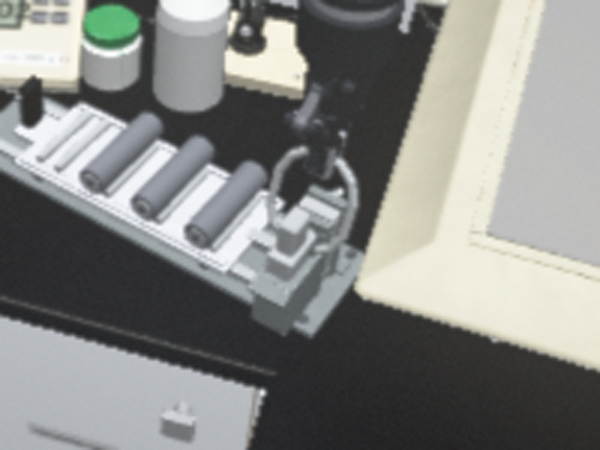

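The ring stands just past upright in the jaws. I'll release it and look again.

Run:
```python
from h import *
from f import pinpose
ctrl.gripper_to(30); p=np.array(st()["eef_pos"]); ctrl.move_l(p+UZ*80,vel=100); ctrl.hold(.5)
ctrl.gripper_to(60); ctrl.move_ptp(CL-UX*70+UZ*230,RD); ctrl.hold(.3); p,d,W,C=snap("wrist","lock"); pinpose("lock")
Q=(W-CL)@np.column_stack([UX,UY,UZ]); x,y,z=[Q[...,i] for i in range(3)]
P=Q[(x>55)&(x<90)&(abs(y)<20)&(abs(z)<25)]; print("bow side pts",len(P), np.nanmax(P[:,0]) if len(P) else None, np.median(P[P[:,0]>68],0))
print(st()["t"]); cv2.imwrite("pics/lockc.png",cv2.resize(cv2.imread("pics/lock.png")[130:330,200:600],None,fx=2,fy=2))
```

```text
fin(x=-27,y=0 wanted) ((-27.684818267822266, 0.9042215347290039), (26.87316131591797, 17.0305118560791), 0.3246845006942749) top z (44) 41.93695969252914
bow [-61.9   0.  -19.9] xmin -64.0 sides z -19.9
bow side pts 307 78.45886110469186 [7.27431709e+01 8.32212873e-03 1.36555591e+00]
62.1667
```

View pics/lockc.png

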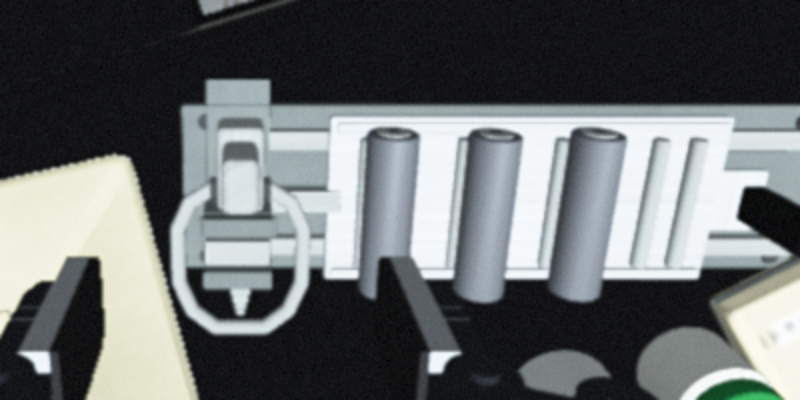

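The ring is level round the tip: bow at x ≈ 75 mm, and its top surface ≈ 1.4 mm matches its start reading of 1.7 mm. The pin is home and the rollers are seated. Handing in.

```bash
python3 -c "
from b import rollers" 2>/dev/null & kill %1 2>/dev/null; python3 -c "
from h import *
print(ctrl.finish_job(), st()['t'])"
```

```text
the job is handed in; nothing more can be done
the job is handed in; nothing more can be done
```

```bash
pgrep -af "from b import" | grep -v pgrep; ls -la --time-sort pics | head -5; date; python3 -c "
from plant import sensors; print(sensors.read_state()['t'])" 2>&1 | tail -2
```

```text
Fri Dec  4 17:56:02 UTC 2026
the job is handed in; nothing more can be donels: unrecognized option '--time-sort'
Try 'ls --help' for more information.
```

I handed the job in after about 62 s of robot time. The rack held three rollers, and all the steps looked done in my last pictures, though no verdict is reported.

- **Rollers:** they went into valleys 1, 2 and 3. After the push they measured within about 2–3 mm of the valley points and within 1° of the valley axis. The last picture still showed them seated.
- **Carriage:** pushed to its stop. The tongue measured in line with the two lugs to within about 0.5 mm.
- **Linchpin:** the shoulder ended about 1 mm short of the entry face, 0.9 mm to the side and about 2 mm low, since it rests on the ledge.
- **Ring:** the bow lies level beyond the tip, at x about 75 mm as it should when locked. I judged this from camera depth, as the ring angle cannot be read directly.
- **Bystanders:** I never went near the jar or the stopwatch, but I did not re-measure them.

**A slip at hand-in:** my last command also started an import of my push script in the background, which I killed at once. The script prints the roller positions before it moves the arm. Nothing was printed and no process was left, so it almost certainly never reached the robot. I could not confirm this, because the interface had closed.

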